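Shut the candied-fruit pan: fold the blue cover over and tuck its tongue under the lip

TASK

Cover the pan of candied fruit: push its open blue cover over with the fingertips until it lies flat on the pan, then, pressing it down, push it across by its white rib until its tongue is fully home beneath the orange lip, so that the cover stays shut by itself. Do not grasp or lift anything, do not shove the pan about, and leave the jar, cup and spatula where they are. Then move clear.

Things in the scene. Friction and masses are not known exactly. Their poses are not given: they have to be found in the camera images.
- pan: Grey plastic pan of candied fruit, loose on the counter, about 3 kg. 182 (x) x 198 (y) mm over its flange, rim 100 mm high; origin at the centre of its underside, z up. Its +y side carries the cover's hinge, its -y side the orange retaining lip. Steel hinge cheeks stand 20 mm above the rim at the hinge's two ends (x = +-83 mm, y = 48 to 100 mm).
- flap (a joint): Angle of the blue cover, rad: 0 = flat and shut, 1.57 = upright, 2.1 = leaning out over the pan's +y side at its stop. Turns about the pan's x direction. Weakly sprung open (about 0.5 N at the tongue when flat) with some hinge friction: it stays put when well open, but springs up some 35 degrees if let go flat without being tucked.
- pins (a joint): Slide of the cover's hinge pins in their level slots, m: 0 = back, 0.028 = fully across towards the lip (the pan's -y); the whole cover moves with them. Friction 5 N, stays where left. The cover clears the lip as it folds down only while this is below about 0.006; pushed across before it is flat, it lands on top of the lip and must be pushed back.
- flap_hinge (a point): Middle of the cover's hinge axis, 108 mm above the pan's underside, at pan y = +90 mm minus the pin slide. The cover is a rigid blue panel, 90 g, 146 mm wide (pan's x), 4 mm thick, its mid-plane through the axis, reaching 128 mm from it; when shut its upper face is 110 mm above the pan's underside.
- rib (a point): Foot of the white rib on the cover's outer (upper) face: middle of the rib's hinge-side face, 109 mm from the hinge axis. Rib 100 mm long (parallel to the hinge), 6 mm wide, 10 mm high. Between hinge and rib the face is smooth. The point's z axis is the cover's outward normal; its -y axis points from hinge to tongue.
- flap_edge (a point): Middle of the free edge of the cover's tongue (blue, 80 mm wide, 4 mm thick, projects 20 mm beyond the panel), 148 mm from the hinge axis, at mid-thickness.
- lip (a point): Middle of the underside of the orange lip, 114 mm above the pan's underside (4 mm above the shut cover's face), at pan x = 0, y = -88 mm; axes as the pan's. Lip 110 mm long in x; flat roof 4 mm thick from y = -98 to -78 mm, up-flared lead-in to y = -69 mm, its top 123 mm above the pan's underside. At full slide the tongue's edge is at y = -86 mm.
- jar_mid (a point): Amber jar with white cap, 64 mm diameter, 110 mm high, loose; point at its centre. Leave alone.
- cup_mid (a point): White paper cup, 72 mm across its rim, 85 mm high, loose; point at its centre. Leave alone.
- spatula_grip (a point): Spatula lying flat on the counter, loose; point on its handle. Leave alone.

How it is judged:
By the outcome, as a careful person would: the job done as asked, in the order asked, and still so for the second after the job is handed in, with the robot touching nothing.
It also fails if it takes over 38 s, if anything falls off the work surface, if the arm or the gripper's body presses on something with over 40 N, if the wrist force passes 120 N, or if a joint passes its speed limit or range.

ROBOT

A 6-joint arm with a two-finger parallel gripper is mounted at the origin on the work surface. World frame = base frame: x ahead of the robot, y to its left, z up, the work surface at z = 0. Lengths are in m, angles in degrees, forces in N, time in s.
With the tool pointing down it reaches from about 0.25 to 0.775 m from the base axis. Payload 4 kg.
Tool frame: the origin (TCP) lies midway between the tips of the shut fingers; the grasp point (between the pads) lies 19 mm behind it; z points along the fingers, y is the line along which they close (so a half turn about z gives the same grasp; the last joint's range is limited). The gripper opens to 85 mm and grips with 20 to 120 N. Pads are 22 mm wide; open, the fingers measure 114 mm over their backs; the gripper's body (76 mm by 85 mm) begins 54 mm behind the grasp point. The pads swing forward as they close: fully open they stand 13 mm farther back than shut.
Start: joints at [65.369, 4.996, 78.535, -0, 96.463, -5.907], TCP at [0.177, 0.521, 0.201] pointing down, gripper open.
Joint ranges: [-177.83, 177.83], [-43.37, 116.18], [15.69, 146.23], [-61.86, 241.86], [9.47, 152.12], [-147.06, 147.06]. Speed limits (degrees/s): [159.86, 159.86, 180, 180, 180, 180].

INTERFACE

Orientations are given as a 3x3 rotation matrix whose columns are the frame's x, y, z axes.
In Python, from station import ctrl gives the robot as it stands.
- The arm moves only by the tool apply_moves, never from a script. Its argument "deltas" is a list of rows, each an object with "jaw": the closure, from -1 (fully open) to 1 (shut); "xyz": the shift along the tool's x, y, z in cm, a list of three; "rot": the turn, a rotation vector about the tool's x, y, z in degrees, a list of three. A call has exactly 10 rows; each row shifts and turns the commanded pose from where the row before left it, along the tool's axes as they then stand; what a row does not reach is not made up. A row lasts 1/10 s, in which the tool goes at most 50 mm and 8.59 degrees, less where a joint would pass 70% of its speed; a pose out of reach is approached as far as the arm can. A call is refused whole if a number of a shift passes 5 or a number of a turn 8.59, either way. A call with a gripper value outside its range is refused whole. The fingers move at their own pace and stop on an object; the grip force is fixed at half the most. Time passes only in rows, so rows that do not move let the fingers close, or fill a call up. It gives the time, the measured TCP pose, the force, the opening and the grip force at its end, in the units of the state.
- ctrl.sense(): the state, without advancing time (a new reading comes with each control period).
- ctrl.read_camera(name): name is "scene" or "side" or "wrist"; returns a dict with "color" (480x640x3 uint8, red, green, blue), "fx", "fy", "cx", "cy" (pixels), "world_from_camera" (4x4, takes a point from camera to world coordinates); the wrist camera has in their place "mount" (4x4, takes a point from camera to tool coordinates, whose origin is the TCP and whose axes are the flange's). Camera axes: x right, y down, z forward; pixel columns grow to the right and rows downward; lengths in m; the calibration is good to about 2 mm. The wrist camera is an equidistant fisheye: a pixel r from the principal point sees the ray r / f radians off the axis. A picture is of the moment at which its call begins: read the wrist's pose just before it. There is no depth.
- ctrl.finish_job(): hands the job in; it is judged then, once.
The state is a dict: "time_s": time; "joint_pos": joint angles; "joint_velocities": joint speeds; "joint_efforts": joint torques, N m; "tcp_pos": TCP position; "eef_rot": TCP orientation; "force": force on the tool from outside, world axes, zero at the start; "ft_torque": the same for the moment, N m; "width": finger opening in m; "gripper_force": force on a finger pad.
Only numpy, scipy, OpenCV 4.12 (cv2) and the standard library are available. Lean on these libraries where they do the work, as an engineer would, in place of code of your own. Each camera call takes 0.05 s, during which the arm holds its last target. There are 200 camera calls.

## Working session

There is one attempt and no reset: what is moved stays moved. The work goes in short steps, Python scripts to look and compute and a tool call to move; the robot and the scene stay as the last step left them, time stands still between calls to the robot, and variables do not carry over. Pictures are saved under pics/ and viewed, at most 10 in all, crops included, and the job is handed in when it is done.

Besides the shell and the picture viewer there is one more tool, called after "Request:" in YAML: its name, and indented under it one key for each argument. apply_moves: Moves the arm, as the interface text tells. Its arguments: {"type":"object","properties":{"deltas":{"type":"array"}},"required":["deltas"]}

```bash
mkdir -p pics; ls
python3 - <<'E'
from station import ctrl
import cv2, numpy as np
s=ctrl.sense(); print(s)
for n in ("scene","side"):
    c=ctrl.read_camera(n); cv2.imwrite(f"pics/{n}0.png",c["color"][:,:,::-1])
    print(n,c["fx"],c["fy"],c["cx"],c["cy"]); print(np.round(c["world_from_camera"],4))
    np.savez(f"{n}0.npz",**c)
E
```

```text
pics
{'time_s': 0.0, 'joint_pos': array([ 6.53686590e+01,  5.04048868e+00,  7.86261895e+01,  4.91176054e-04,
        9.64618328e+01, -5.90723362e+00]), 'joint_velocities': array([ 0.06456052, -0.00709634, -0.00139674,  0.02700611, -0.03353545,
       -0.05977823]), 'joint_efforts': array([ 2.79428532e-04, -3.51856685e+01, -3.13277900e+01, -3.90201440e-04,
        1.06199316e-02,  1.35994213e-05]), 'tcp_pos': array([0.17632087, 0.52037323, 0.19961324]), 'eef_rot': array([[-9.47075489e-01,  3.21009549e-01, -9.42550700e-04],
       [ 3.21010843e-01,  9.47073332e-01, -2.03529943e-03],
       [ 2.39314082e-04, -2.23015120e-03, -9.99997485e-01]]), 'force': array([ 0.07291684, -0.02191526,  0.40319885]), 'ft_torque': array([ 0.00672934, -0.02715569,  0.08514419]), 'gripper_force': 0.0, 'width': 0.08497090597363012}
scene 529.5311580969006 529.5311580969006 313.1510637553161 235.52555265601026
[[ 0.5925  0.5257 -0.6104  1.2421]
 [ 0.8056 -0.3852  0.4502 -0.516 ]
 [ 0.0016 -0.7585 -0.6517  0.9089]
 [ 0.      0.      0.      1.    ]]
side 513.6770263706273 513.6770263706273 320.5902921705989 239.3878522315452
[[ 0.9153 -0.2087  0.3445  0.126 ]
 [-0.4022 -0.5189  0.7543 -0.7598]
 [ 0.0213 -0.829  -0.5589  0.6751]
 [ 0.      0.      0.      1.    ]]
```

View pics/scene0.png

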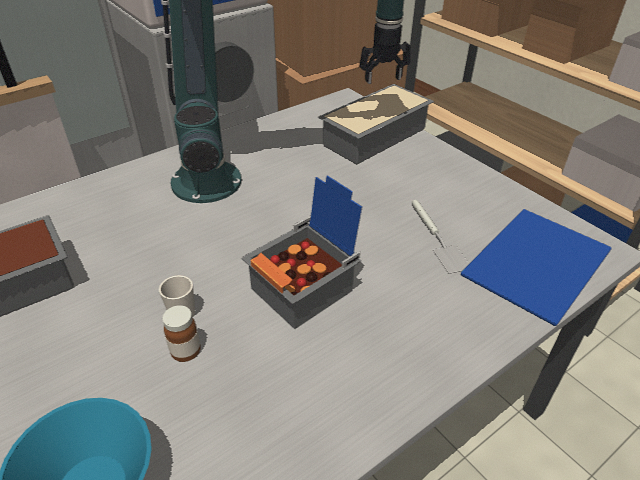

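View pics/side0.png

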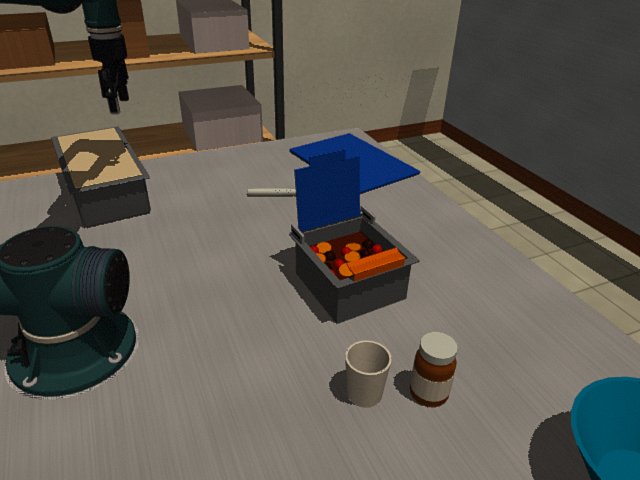

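Both views show the pan mid-frame (scene ~ (302,275), side ~ (355,260)). The cover stands open on the far side, the orange lip is on the near side, and the cup and jar are nearer the camera. I'll enlarge it for corner picking.

Run:
```python
import cv2, numpy as np
a=np.load("scene0.npz")["color"][170:330,235:370]; b=np.load("side0.npz")["color"][140:325,285:420]
f=lambda i,s:cv2.resize(i,None,fx=s,fy=s,interpolation=cv2.INTER_CUBIC)
A=f(a,3);B=f(b,3)
h=max(A.shape[0],B.shape[0]); o=np.zeros((h,A.shape[1]+B.shape[1],3),np.uint8)
o[:A.shape[0],:A.shape[1]]=A;o[:B.shape[0],A.shape[1]:]=B
print(o.shape,A.shape); cv2.imwrite("pics/crop0.png",o[:,:,::-1])
```

```text
(555, 810, 3) (480, 405, 3)
```

View pics/crop0.png

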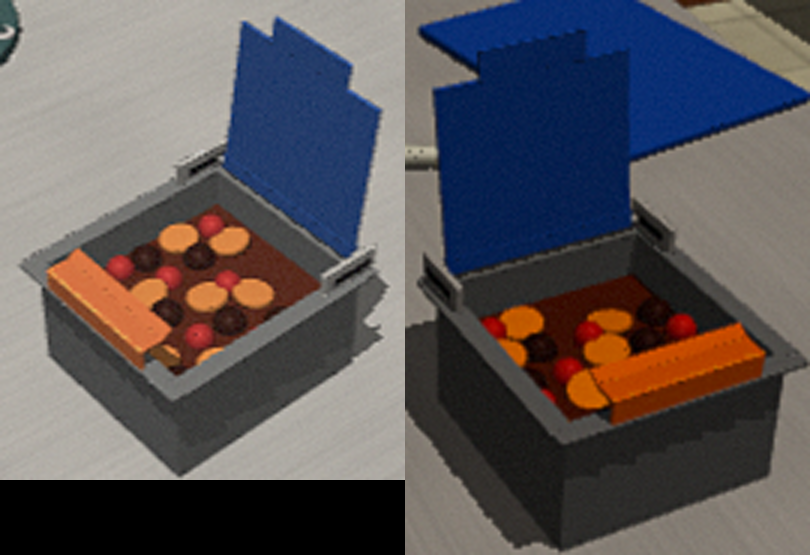

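The crop shows these points:
- **Flange, lip-side corners:** scene crop (21,263) and (168,402), side crop (563,443) and (808,366).
- **Tongue corners:** scene (273,18) and (352,67), side (478,55) and (585,30).

I'll triangulate them.

```bash
cat > h.py <<'E'
import numpy as np
C={n:np.load(f"{n}0.npz") for n in("scene","side")}
def ray(n,u,v):
    c=C[n]; M=c["world_from_camera"]; d=M[:3,:3]@[(u-c["cx"])/c["fx"],(v-c["cy"])/c["fy"],1]
    return M[:3,3],d/np.linalg.norm(d)
def plane(n,u,v,z):
    o,d=ray(n,u,v); return o+d*(z-o[2])/d[2]
def tri(a,b):
    (o1,d1),(o2,d2)=ray("scene",*a),ray("side",*b)
    t=np.linalg.lstsq(np.c_[d1,-d2],o2-o1,rcond=None)[0]
    p,q=o1+d1*t[0],o2+d2*t[1]; return (p+q)/2,np.linalg.norm(p-q)
def proj(n,P):
    c=C[n];M=c["world_from_camera"];p=M[:3,:3].T@(np.asarray(P)-M[:3,3]);return np.array([c["fx"]*p[0]/p[2]+c["cx"],c["fy"]*p[1]/p[2]+c["cy"]])
E
python3 - <<'E'
from h import *
s=lambda u,v:(235+(u-1)/3,170+(v-1)/3); d=lambda u,v:(285+(u-406)/3,140+(v-1)/3)
P={}
for k,a,b in [("flL",(21,263),(563,443)),("flR",(168,402),(808,366)),("tL",(273,18),(478,55)),("tR",(352,67),(585,30)),("pL",(241,22),(435,88)),("pR",(381,108),(628,51)),("hL",(225,163),(447,273)),("hR",(355,252),(632,230)),("lipL",(77,251),(592,370)),("lipR",(175,328),(740,324))]:
    p,e=tri(s(*a),d(*b)); P[k]=p; print(k,p.round(4),round(e,4))
print("fl z=.1", plane("scene",*s(21,263),.1),plane("scene",*s(168,402),.1),plane("side",*d(563,443),.1),plane("side",*d(808,366),.1),"rear",plane("side",*d(418,285),.1),plane("scene",*s(380,268),.1))
for a,b in(("flL","flR"),("tL","tR"),("pL","pR"),("hL","hR"),("lipL","lipR")):
    v=P[b]-P[a]; print(a,b,np.linalg.norm(v),np.degrees(np.arctan2(v[1],v[0])),(P[a]+P[b])/2)
# jar/cup rough, spatula
print("jar",tri((180,333),(433,370)),"cup",tri((177,292),(367,375)))
E
```

```text
flL [ 0.4484 -0.1297  0.0976] 0.0008
flR [ 0.6263 -0.1185  0.0964] 0.0003
tL [0.48   0.0798 0.2507] 0.001
tR [0.561  0.088  0.2511] 0.0002
pL [0.4488 0.0743 0.2339] 0.0019
pR [0.5934 0.0879 0.2325] 0.0039
hL [0.4495 0.0581 0.1037] 0.001
hR [0.5948 0.0702 0.1028] 0.0101
lipL [ 0.4819 -0.0992  0.1196] 0.0016
lipR [ 0.5909 -0.0881  0.1196] 0.0018
fl z=.1 [ 0.45033229 -0.13039992  0.1       ] [ 0.62912892 -0.12038811  0.1       ] [ 0.44705124 -0.13284766  0.1       ] [ 0.62322957 -0.12230398  0.1       ] rear [0.42790457 0.0560669  0.1       ] [0.61270114 0.08193203 0.1       ]
flL flR 0.17827302286939142 3.601710984640814 [ 0.53735233 -0.12409658  0.09702218]
tL tR 0.08133873578752293 5.81245872679542 [0.52050209 0.08392696 0.25091051]
pL pR 0.14519806588920656 5.370604440153665 [0.52109011 0.08113348 0.23319072]
hL hR 0.14577826331992047 4.755173774468082 [0.52214147 0.06410816 0.10329815]
lipL lipR 0.10957235532301197 5.840742232497411 [ 0.53642158 -0.09365638  0.11959726]
jar (array([ 0.52587096, -0.32497779,  0.05295024]), np.float64(0.00029275933051115736)) cup (array([ 0.42339074, -0.28691345,  0.05445309]), np.float64(0.013422795451893527))
```

Request:
apply_moves:
  deltas:
    - {"jaw": 1,"xyz": [0,0,-1.5],"rot": [0,0,8.2]}
    - {"jaw": 1,"xyz": [0,0,-1.5],"rot": [0,0,8.2]}
    - {"jaw": 1,"xyz": [0,0,-1.5],"rot": [0,0,8.2]}
    - {"jaw": 1,"xyz": [0,0,-1.5],"rot": [0,0,8.2]}
    - {"jaw": 1,"xyz": [0,0,-1.5],"rot": [0,0,8.2]}
    - {"jaw": 1,"xyz": [0,0,-1.5],"rot": [0,0,8.2]}
    - {"jaw": 1,"xyz": [0,0,-1.5],"rot": [0,0,8.2]}
    - {"jaw": 1,"xyz": [0,0,-1.5],"rot": [0,0,8.2]}
    - {"jaw": 1,"xyz": [0,0,0],"rot": [0,0,0]}
    - {"jaw": 1,"xyz": [0,0,0],"rot": [0,0,0]}

```text
time_s: 1.1
tcp_pos: [0.1766, 0.5209, 0.3203]
eef_rot: [[-0.102, 0.995, -0.0], [0.995, 0.102, -0.0], [-0.0, -0.0, -1.0]]
force: [-0.1, -0.1, -0.6]
width: -0.0004
gripper_force: 0.0
```

```bash
cat >> h.py <<'E'
c=np.array([.529,-.0255,0]); a=np.radians(5.4); Rp=np.array([[np.cos(a),-np.sin(a),0],[np.sin(a),np.cos(a),0],[0,0,1]])
def st(s):
    R=s["eef_rot"]; print("t",round(s["time_s"],2),"pan-frame mm",(Rp.T@(s["tcp_pos"]-c)*1e3).round(1),"F pan",(Rp.T@s["force"]).round(2),"yaw y",np.degrees(np.arctan2(R[1,1],R[0,1])).round(2),"z",R[:,2].round(4),"w",round(s["width"],4))
def to(s,p): # tool-axis shift in cm to pan-frame point (mm)
    print(p,"->",(s["eef_rot"].T@(Rp@np.array(p)/1e3+c-s["tcp_pos"])*100).round(2))
E
python3 - <<'E'
from h import *
from station import ctrl
s=ctrl.sense(); st(s); to(s,[0,150,320])
E
```

```text
t 1.1 pan-frame mm [-299.5  577.1  320.3] F pan [-0.08 -0.11 -0.61] yaw y 5.84 z [-2.e-04 -4.e-04 -1.e+00] w -0.0004
[0, 150, 320] -> [-4.294e+01  2.962e+01  4.000e-02]
```

Request:
apply_moves:
  deltas:
    - {"jaw": 1,"xyz": [-2,1.4,0],"rot": [0,0,0.4]}
    - {"jaw": 1,"xyz": [-3.9,2.7,0],"rot": [0,0,0]}
    - {"jaw": 1,"xyz": [-3.9,2.7,0],"rot": [0,0,0]}
    - {"jaw": 1,"xyz": [-3.9,2.7,0],"rot": [0,0,0]}
    - {"jaw": 1,"xyz": [-3.9,2.7,0],"rot": [0,0,0]}
    - {"jaw": 1,"xyz": [-3.9,2.7,0],"rot": [0,0,0]}
    - {"jaw": 1,"xyz": [-3.9,2.7,0],"rot": [0,0,0]}
    - {"jaw": 1,"xyz": [-3.9,2.7,0],"rot": [0,0,0]}
    - {"jaw": 1,"xyz": [-3.9,2.7,0],"rot": [0,0,0]}
    - {"jaw": 1,"xyz": [-2,1.4,0],"rot": [0,0,0]}

```text
time_s: 2.1
tcp_pos: [0.4533, 0.1898, 0.3187]
eef_rot: [[-0.091, 0.996, -0.003], [0.996, 0.091, -0.002], [-0.002, -0.003, -1.0]]
force: [0.3, -0.2, 0.0]
width: 0.0002
gripper_force: 0.0
```

Run:
```python
from h import *
from station import ctrl
s=ctrl.sense(); st(s); to(s,[0,145,320]); to(s,[0,145,195])
print(s["joint_pos"])
```

```text
t 2.1 pan-frame mm [-55.1 221.5 318.7] F pan [ 0.26 -0.25  0.04] yaw y 5.21 z [-0.0027 -0.0018 -1.    ] w 0.0002
[0, 145, 320] -> [-7.63  5.53 -0.14]
[0, 145, 195] -> [-7.61  5.57 12.36]
[ 1.61466655e+01 -1.95616582e+00  7.23747866e+01 -5.75890479e-02
  1.09759009e+02  1.09212868e+01]
```

Request:
apply_moves:
  deltas:
    - {"jaw": 1,"xyz": [-2.5,1.9,0],"rot": [0,0,0]}
    - {"jaw": 1,"xyz": [-2.5,1.9,0],"rot": [0,0,0]}
    - {"jaw": 1,"xyz": [-2,1.7,1],"rot": [0,0,0]}
    - {"jaw": 1,"xyz": [0,0,2.5],"rot": [0,0,0]}
    - {"jaw": 1,"xyz": [0,0,2.5],"rot": [0,0,0]}
    - {"jaw": 1,"xyz": [0,0,2.5],"rot": [0,0,0]}
    - {"jaw": 1,"xyz": [0,0,2.5],"rot": [0,0,0]}
    - {"jaw": 1,"xyz": [0,0,1.3],"rot": [0,0,0]}
    - {"jaw": 1,"xyz": [0,0,0],"rot": [0,0,0]}
    - {"jaw": 1,"xyz": [0,0,0],"rot": [0,0,0]}

```text
time_s: 3.1
tcp_pos: [0.5133, 0.1283, 0.1981]
eef_rot: [[-0.093, 0.996, 0.0], [0.996, 0.093, 0.0], [0.0, 0.0, -1.0]]
force: [-0.1, 0.0, 0.7]
width: 0.0001
gripper_force: 0.0
```

Run:
```python
from h import *
from station import ctrl
import cv2
s=ctrl.sense(); st(s); to(s,[0,100,195]); to(s,[0,46+11,190])
a=ctrl.read_camera("scene")["color"][130:330,225:385]; b=ctrl.read_camera("side")["color"][90:325,260:420]
f=lambda i:cv2.resize(i,(400,int(i.shape[0]*2.5)),interpolation=cv2.INTER_CUBIC)
A=f(a);B=f(b);A=cv2.copyMakeBorder(A,0,B.shape[0]-A.shape[0],0,0,0)
cv2.imwrite("pics/pre.png",np.hstack([A,B])[:,:,::-1])
```

```text
t 3.1 pan-frame mm [ -1.1 154.6 198.1] F pan [-0.07  0.03  0.73] yaw y 5.32 z [ 2.e-04  1.e-04 -1.e+00] w 0.0001
[0, 100, 195] -> [-5.46  0.12  0.31]
[0, 57, 190] -> [-9.76  0.13  0.81]
```

View pics/pre.png

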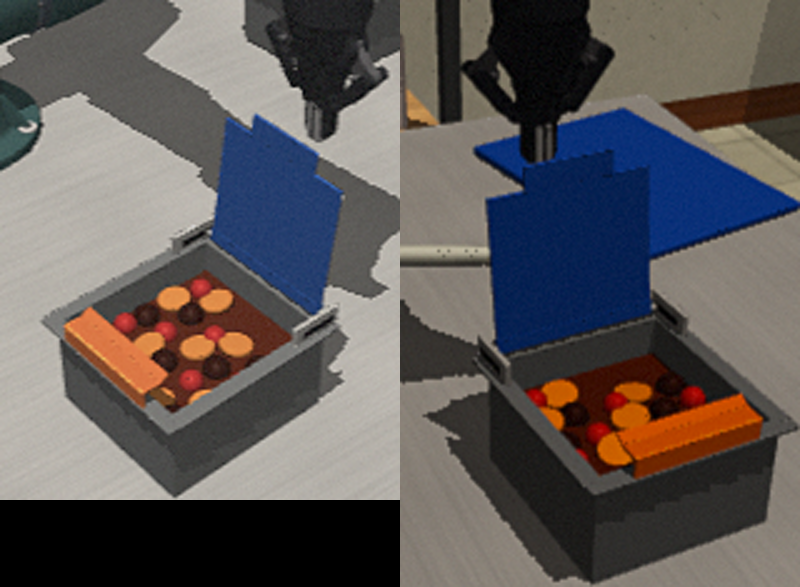

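The scene is as planned: fingertips behind the cover, centred, nothing touched. I'll start pushing it over.

Request:
apply_moves:
  deltas:
    - {"jaw": 1,"xyz": [-1.0,0,0.1],"rot": [0,0,0]}
    - {"jaw": 1,"xyz": [-1.0,0,0.1],"rot": [0,0,0]}
    - {"jaw": 1,"xyz": [-1.0,0,0.1],"rot": [0,0,0]}
    - {"jaw": 1,"xyz": [-0.8,0,0.1],"rot": [0,0,0]}
    - {"jaw": 1,"xyz": [-0.8,0,0.1],"rot": [0,0,0]}
    - {"jaw": 1,"xyz": [-0.8,0,0.1],"rot": [0,0,0]}
    - {"jaw": 1,"xyz": [-0.8,0,0.1],"rot": [0,0,0]}
    - {"jaw": 1,"xyz": [-0.8,0,0.1],"rot": [0,0,0]}
    - {"jaw": 1,"xyz": [-0.8,0,0.1],"rot": [0,0,0]}
    - {"jaw": 1,"xyz": [-0.8,0,0.1],"rot": [0,0,0]}

```text
time_s: 4.2
tcp_pos: [0.5217, 0.0415, 0.1904]
eef_rot: [[-0.092, 0.996, 0.003], [0.996, 0.092, -0.001], [-0.001, 0.003, -1.0]]
force: [-2.7, -0.8, 5.8]
width: 0.0
gripper_force: 3.1
```

Run:
```python
from h import *
from station import ctrl
import cv2
s=ctrl.sense(); st(s); to(s,[0,47,186])
a=ctrl.read_camera("scene")["color"][130:330,225:385]; b=ctrl.read_camera("side")["color"][90:325,260:420]
f=lambda i:cv2.resize(i,(400,int(i.shape[0]*2.5)),interpolation=cv2.INTER_CUBIC)
A=f(a);B=f(b);A=cv2.copyMakeBorder(A,0,B.shape[0]-A.shape[0],0,0,0)
cv2.imwrite("pics/mid.png",np.hstack([A,B])[:,:,::-1])
```

```text
t 4.2 pan-frame mm [ -1.   67.4 190.4] F pan [-2.79 -0.57  5.83] yaw y 5.26 z [ 0.0032 -0.001  -1.    ] w 0.0
[0, 47, 186] -> [-2.04  0.11  0.44]
```

View pics/mid.png

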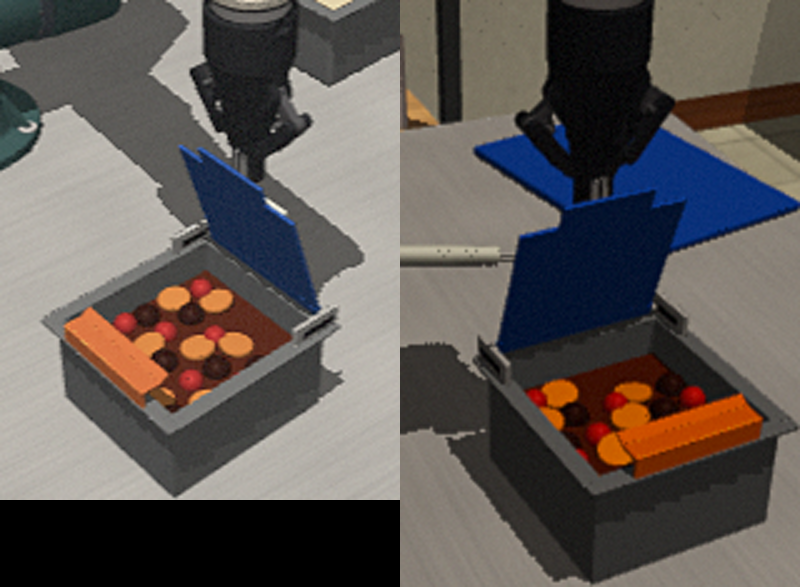

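The cover has come over to about 65°, the white rib is visible at scene crop (276,208), and the pan hasn't moved. I'll carry on down the arc.

Request:
apply_moves:
  deltas:
    - {"jaw": 1,"xyz": [0,0,0],"rot": [0,0,0]}
    - {"jaw": 1,"xyz": [-0.7,0,0.15],"rot": [0,0,0]}
    - {"jaw": 1,"xyz": [-0.7,0,0.15],"rot": [0,0,0]}
    - {"jaw": 1,"xyz": [-0.7,0,0.2],"rot": [0,0,0]}
    - {"jaw": 1,"xyz": [-0.7,0,0.25],"rot": [0,0,0]}
    - {"jaw": 1,"xyz": [-0.7,0,0.3],"rot": [0,0,0]}
    - {"jaw": 1,"xyz": [-0.4,0,0.4],"rot": [0,0,0]}
    - {"jaw": 1,"xyz": [-0.4,0,0.5],"rot": [0,0,0]}
    - {"jaw": 1,"xyz": [-0.4,0,0.5],"rot": [0,0,0]}
    - {"jaw": 1,"xyz": [0,0,0],"rot": [0,0,0]}

```text
time_s: 5.3
tcp_pos: [0.5267, -0.0073, 0.1643]
eef_rot: [[-0.09, 0.996, 0.003], [0.996, 0.09, -0.005], [-0.005, 0.003, -1.0]]
force: [-0.5, -4.5, 6.1]
width: -0.0002
gripper_force: 3.1
```

Run:
```python
from h import *
from station import ctrl
import cv2
s=ctrl.sense(); st(s); to(s,[0,5,136])
a=ctrl.read_camera("scene")["color"][130:330,225:385]; b=ctrl.read_camera("side")["color"][90:325,260:420]
st(ctrl.sense())
f=lambda i:cv2.resize(i,(400,int(i.shape[0]*2.5)),interpolation=cv2.INTER_CUBIC)
A=f(a);B=f(b);A=cv2.copyMakeBorder(A,0,B.shape[0]-A.shape[0],0,0,0)
cv2.imwrite("pics/mid2.png",np.hstack([A,B])[:,:,::-1])
```

```text
t 5.3 pan-frame mm [ -0.6  18.3 164.3] F pan [-0.93 -4.39  6.07] yaw y 5.15 z [ 0.0035 -0.0049 -1.    ] w -0.0002
[0, 5, 136] -> [-1.32  0.06  2.83]
t 5.4 pan-frame mm [ -0.5  19.1 164.2] F pan [-1.   -4.53  6.85] yaw y 5.18 z [ 0.0034 -0.0036 -1.    ] w 0.0004
```

View pics/mid2.png

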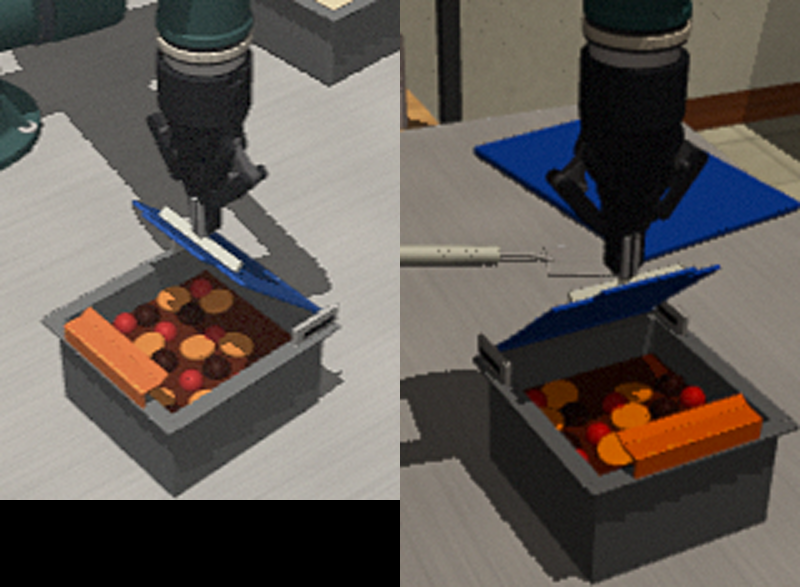

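The cover is at roughly 35°, but the reaction on the tool points to -y, which is unexpected. I'll check the contact close up and measure the angle before pressing on.

Run:
```python
from h import *
from station import ctrl
import cv2
a=ctrl.read_camera("scene")["color"]; b=ctrl.read_camera("side")["color"]; s=ctrl.sense(); st(s)
f=lambda i:cv2.resize(i,(400,400),interpolation=cv2.INTER_CUBIC)
A=f(a[195:260,275:340]);B=f(b[170:250,300:380])
cv2.imwrite("pics/zoom.png",np.hstack([A,B])[:,:,::-1])
m=(225+133/2.5,130+203/2.5); n=(260+318/2.5,90+267/2.5); print("meas L scene",m,"R side",n)
for pin in(0,.01,.02):
  for th in np.radians([25,30,35,40]):
    P=lambda x,S,h:Rp@np.array([x,.09-pin-S*np.cos(th)+h*np.sin(th),.108+S*np.sin(th)+h*np.cos(th)])+c
    print(pin,round(np.degrees(th)),proj("scene",P(-.073,.128,0)).round(1),proj("side",P(.073,.128,0)).round(1),"rib ends top scene",proj("scene",P(-.05,.112,.012)).round(1),proj("scene",P(.05,.112,.012)).round(1))
```

```text
t 5.5 pan-frame mm [ -0.5  19.4 164.2] F pan [-0.24 -5.45  5.95] yaw y 5.2 z [ 0.0035 -0.0034 -1.    ] w -0.0001
meas L scene (278.2, 211.2) R side (387.2, 196.8)
0 25 [269.5 225.7] [392.7 215.7] rib ends top scene [282.8 225.5] [313.1 248.2]
0 30 [271.1 221.3] [391.6 210.1] rib ends top scene [284.6 221.6] [315.  244.2]
0 35 [273.  216.8] [390.3 204.5] rib ends top scene [286.7 217.7] [317.2 240.1]
0 40 [275.2 212.4] [388.7 198.9] rib ends top scene [289.  213.9] [319.7 236.1]
0.01 25 [265.9 227.6] [395.7 218.2] rib ends top scene [279.3 227.4] [309.5 250.4]
0.01 30 [267.5 223.2] [394.7 212.5] rib ends top scene [281.1 223.5] [311.5 246.3]
0.01 35 [269.4 218.7] [393.3 206.8] rib ends top scene [283.1 219.6] [313.7 242.2]
0.01 40 [271.6 214.2] [391.7 201.2] rib ends top scene [285.4 215.7] [316.1 238.2]
0.02 25 [262.3 229.6] [398.9 220.6] rib ends top scene [275.7 229.4] [305.9 252.5]
0.02 30 [263.9 225.1] [397.8 214.9] rib ends top scene [277.5 225.4] [307.8 248.4]
0.02 35 [265.8 220.6] [396.4 209.2] rib ends top scene [279.6 221.5] [310.1 244.4]
0.02 40 [268.  216.1] [394.8 203.5] rib ends top scene [281.9 217.7] [312.5 240.3]
```

View pics/zoom.png

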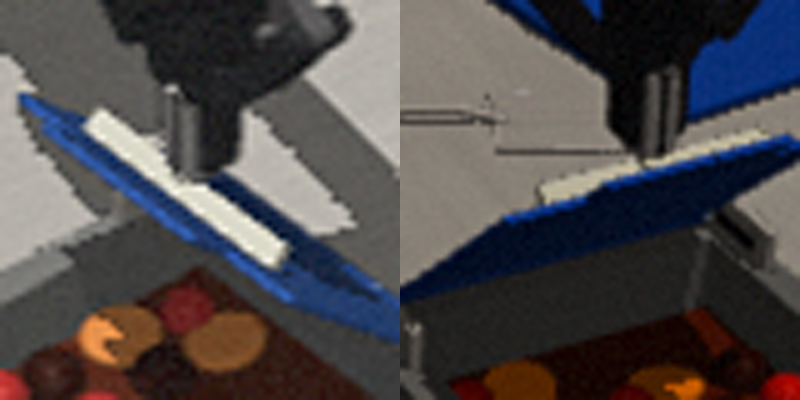

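Run:
```python
from h import *
from station import ctrl
s=ctrl.sense();st(s); T=s["tcp_pos"]
print("TCP proj zoom", (proj("scene",T)-[275,195])*400/65, (proj("side",T)-[300,170])*5+[400,0])
S=lambda u,v:(275+u*65/400,195+v*65/400); D=lambda u,v:(300+(u-400)/5,170+v/5)
for k,a,b in[("tip",(200,178),(660,158)),("ribL top",(97,112),(545,190)),("ribR top",(285,248),(775,132)),("panL",(20,95),(400,295)),("panR",(395,330),(795,140)),("tongue R", (205,245),(590,192)),("tongueL",(45,128),(590,192))]:
    p,e=tri(S(*a),D(*b)); print(k,(Rp.T@(p-c)*1e3).round(1),round(e,4))
```

```text
t 5.5 pan-frame mm [ -0.5  19.4 164.2] F pan [-0.24 -5.45  5.95] yaw y 5.2 z [ 0.0035 -0.0034 -1.    ] w -0.0001
TCP proj zoom [193.79951821 227.84303908] [639.83780697 214.66770003]
tip [  5.   17.2 190.2] 0.0022
ribL top [-46.9  14.3 190.9] 0.0011
ribR top [ 54.   12.2 192. ] 0.003
panL [-104.1   22.8  158.5] 0.0049
panR [ 84.9  36.6 165. ] 0.0034
tongue R [ -6.8  34.8 157. ] 0.0219
tongueL [-42.8 -11.9 201.5] 0.0014
```

Run:
```python
from h import *
T=np.array([0.5133,0.1283,0.1981])
for z in (0,.005,.015,.025,.035): print(z,"scene crop px",(proj("scene",T+[0,0,z])-[225,130])*2.5)
import cv2
i=cv2.imread("pics/pre.png")[90:160,280:360,:]
i=cv2.imread("pics/scene0.png")
T0=np.array([.1763,.5204,.1996]); print("start scene",proj("scene",T0),proj("side",T0))
```

```text
0 scene crop px [315.42858371 161.95355868]
0.005 scene crop px [315.69656613 157.4740972 ]
0.015 scene crop px [316.23693988 148.441477  ]
0.025 scene crop px [316.78327323 139.30923916]
0.035 scene crop px [317.33566531 130.07572657]
start scene [380.94693729  94.20207999] [123.58032015 123.97896747]
```

The visible tip triangulates to z≈190 mm, while the reported TCP is 164 mm. The earlier unoccluded view shows the same gap, so the real fingertips sit about 25 mm behind the reported TCP. The tip has therefore ended up on top of the rib. I'll back off, then come down again on the hinge side of it.

Request:
apply_moves:
  deltas:
    - {"jaw": 1,"xyz": [0,0,-1],"rot": [0,0,0]}
    - {"jaw": 1,"xyz": [0,0,-1.5],"rot": [0,0,0]}
    - {"jaw": 1,"xyz": [0,0,-1.5],"rot": [0,0,0]}
    - {"jaw": 1,"xyz": [1,0,0],"rot": [0,0,0]}
    - {"jaw": 1,"xyz": [1,0,0],"rot": [0,0,0]}
    - {"jaw": 1,"xyz": [0.5,0,0],"rot": [0,0,0]}
    - {"jaw": 1,"xyz": [0,0,0],"rot": [0,0,0]}
    - {"jaw": 1,"xyz": [0,0,0],"rot": [0,0,0]}
    - {"jaw": 1,"xyz": [0,0,0],"rot": [0,0,0]}
    - {"jaw": 1,"xyz": [0,0,0],"rot": [0,0,0]}

```text
time_s: 6.5
tcp_pos: [0.5231, 0.0205, 0.2031]
eef_rot: [[-0.092, 0.996, -0.0], [0.996, 0.092, 0.0], [0.0, -0.0, -1.0]]
force: [-0.7, 0.0, 0.9]
width: 0.0001
gripper_force: 0.0
```

Run:
```python
from h import *
from station import ctrl
import cv2
s=ctrl.sense(); st(s)
a=ctrl.read_camera("scene")["color"]; b=ctrl.read_camera("side")["color"]
print("TCP at", (proj("scene",s["tcp_pos"])-[255,160])*4,(proj("side",s["tcp_pos"])-[290,130])*4+[400,0])
f=lambda i:cv2.resize(i,(400,480),interpolation=cv2.INTER_CUBIC)
cv2.imwrite("pics/back.png",np.hstack([f(a[160:280,255:355]),f(b[130:250,290:390])])[:,:,::-1])
```

```text
t 6.5 pan-frame mm [ -1.5  46.4 203.1] F pan [-0.69  0.08  0.87] yaw y 5.26 z [-4.e-04  0.e+00 -1.e+00] w 0.0001
TCP at [241.95861819 210.53478547] [604.6393808  237.22616398]
```

View pics/back.png

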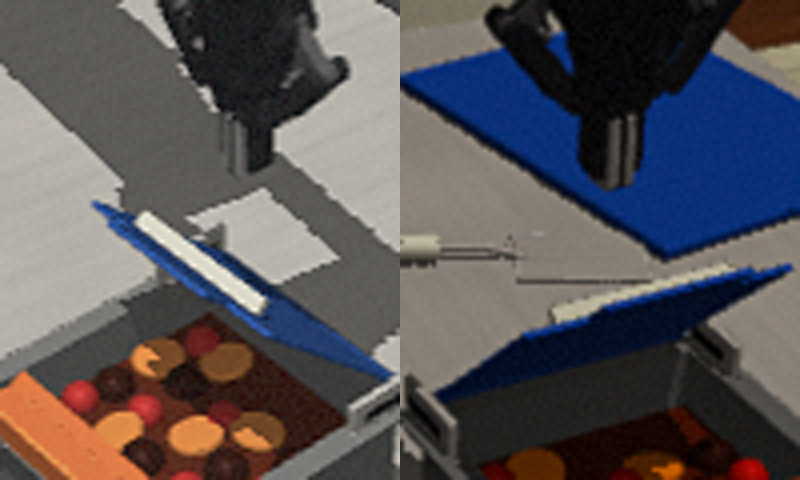

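Unoccluded fingertips: scene crop (245,172) and side crop (615,186). Rib top ends: scene (145,215) and (265,303), side (555,315) and (730,268).

Run:
```python
from h import *
S=lambda u,v:(255+u/4,160+v/4); D=lambda u,v:(290+(u-400)/4,130+v/4)
for k,a,b in[("tip",(248,172),(613,186)),("ribL",(146,214),(555,313)),("ribR",(264,303),(728,268)),("panL",(95,203),(438,397)),("panR",(395,375),(790,266))]:
    p,e=tri(S(*a),D(*b)); q=Rp.T@(p-c)*1e3; print(k,q.round(1),round(e,4), "ang",np.degrees(np.arctan2(q[2]-108,90-q[1])).round(1),"r",np.hypot(q[2]-108,90-q[1]).round(1))
```

```text
tip [  1.9  47.2 229.9] 0.0011 ang 70.7 r 129.2
ribL [-46.5  16.  189.4] 0.0012 ang 47.7 r 110.1
ribR [ 50.3  15.3 188.5] 0.0 ang 47.2 r 109.8
panL [-104.3   24.4  156.9] 0.0046 ang 36.7 r 81.8
panR [113.8  49.7 158. ] 0.0034 ang 51.1 r 64.2
```

Request:
apply_moves:
  deltas:
    - {"jaw": 1,"xyz": [-0.6,0.1,1.5],"rot": [0,0,0]}
    - {"jaw": 1,"xyz": [-0.5,0,1.5],"rot": [0,0,0]}
    - {"jaw": 1,"xyz": [0,0,1.5],"rot": [0,0,0]}
    - {"jaw": 1,"xyz": [0,0,1.3],"rot": [0,0,0]}
    - {"jaw": 1,"xyz": [-0.4,0,0.35],"rot": [0,0,0]}
    - {"jaw": 1,"xyz": [-0.4,0,0.35],"rot": [0,0,0]}
    - {"jaw": 1,"xyz": [-0.4,0,0.35],"rot": [0,0,0]}
    - {"jaw": 1,"xyz": [-0.35,0,0.35],"rot": [0,0,0]}
    - {"jaw": 1,"xyz": [0,0,0],"rot": [0,0,0]}
    - {"jaw": 1,"xyz": [0,0,0],"rot": [0,0,0]}

```text
time_s: 7.6
tcp_pos: [0.5268, -0.0059, 0.1316]
eef_rot: [[-0.092, 0.996, 0.001], [0.996, 0.092, -0.0], [-0.0, 0.001, -1.0]]
force: [0.1, -0.1, -0.5]
width: 0.0
gripper_force: 0.0
```

```bash
cat >> h.py <<'E'
def ribfit(ctrl,show=None):
    # white rib centroid in both views -> triangulate
    import cv2
    r=[]
    for n,(x0,y0,x1,y1) in (("scene",(255,190,345,275)),("side",(305,180,400,265))):
        im=ctrl.read_camera(n)["color"]; 
        h=cv2.cvtColor(im,cv2.COLOR_RGB2HSV); m=np.zeros(h.shape[:2],np.uint8)
        m[y0:y1,x0:x1]=((h[...,2]>185)&(h[...,1]<45))[y0:y1,x0:x1]
        k,l,stt,ce=cv2.connectedComponentsWithStats(m); ok=[i for i in range(1,k) if stt[i,4]>15]
        p=np.argwhere(np.isin(l,ok))[:,::-1]
        a,b=p[p[:,0].argmin()],p[p[:,0].argmax()]; print(n,len(p),a,b); r.append((a,b))
    for i in (0,1):
        q,e=tri(r[0][i],r[1][i]); q=Rp.T@(q-c)*1e3; print("rib end",q.round(1),round(e,4))
E
python3 - <<'E'
from h import *
from station import ctrl
s=ctrl.sense(); st(s); ribfit(ctrl); st(ctrl.sense())
E
```

```text
t 7.6 pan-frame mm [ -0.3  19.7 131.6] F pan [ 0.06 -0.06 -0.49] yaw y 5.25 z [ 7.e-04 -3.e-04 -1.e+00] w 0.0
scene 410 [255 190] [344 212]Traceback (most recent call last):
  File "<stdin>", line 3, in <module>
  File "h.py", line 29, in ribfit
    a,b=p[p[:,0].argmin()],p[p[:,0].argmax()]; print(n,len(p),a,b); r.append((a,b))
          ~~~~~~~~~~~~~^^
ValueError: attempt to get argmin of an empty sequence
```

Request:
apply_moves:
  deltas:
    - {"jaw": 1,"xyz": [-0.35,0,0.5],"rot": [0,0,0]}
    - {"jaw": 1,"xyz": [-0.35,0,0.5],"rot": [0,0,0]}
    - {"jaw": 1,"xyz": [-0.3,0,0.5],"rot": [0,0,0]}
    - {"jaw": 1,"xyz": [-0.2,0,0.5],"rot": [0,0,0]}
    - {"jaw": 1,"xyz": [-0.2,0,0.5],"rot": [0,0,0]}
    - {"jaw": 1,"xyz": [-0.2,0,0.6],"rot": [0,0,0]}
    - {"jaw": 1,"xyz": [-0.1,0,0.5],"rot": [0,0,0]}
    - {"jaw": 1,"xyz": [-0.1,0,0.5],"rot": [0,0,0]}
    - {"jaw": 1,"xyz": [0,0,0.3],"rot": [0,0,0]}
    - {"jaw": 1,"xyz": [0,0,0],"rot": [0,0,0]}

```text
time_s: 8.7
tcp_pos: [0.528, -0.0237, 0.0867]
eef_rot: [[-0.092, 0.996, -0.001], [0.996, 0.092, -0.0], [-0.0, -0.001, -1.0]]
force: [-0.0, 0.2, 0.2]
width: -0.0
gripper_force: 0.1
```

Run:
```python
from h import *
from station import ctrl
import cv2
s=ctrl.sense(); st(s)
a=ctrl.read_camera("scene")["color"]; b=ctrl.read_camera("side")["color"]
f=lambda i:cv2.resize(i,(400,480),interpolation=cv2.INTER_CUBIC)
cv2.imwrite("pics/flat.png",np.hstack([f(a[200:320,250:350]),f(b[180:300,300:400])])[:,:,::-1])
```

```text
t 8.7 pan-frame mm [-0.9  1.9 86.7] F pan [0.   0.19 0.24] yaw y 5.27 z [-9.e-04 -2.e-04 -1.e+00] w -0.0
```

View pics/flat.png

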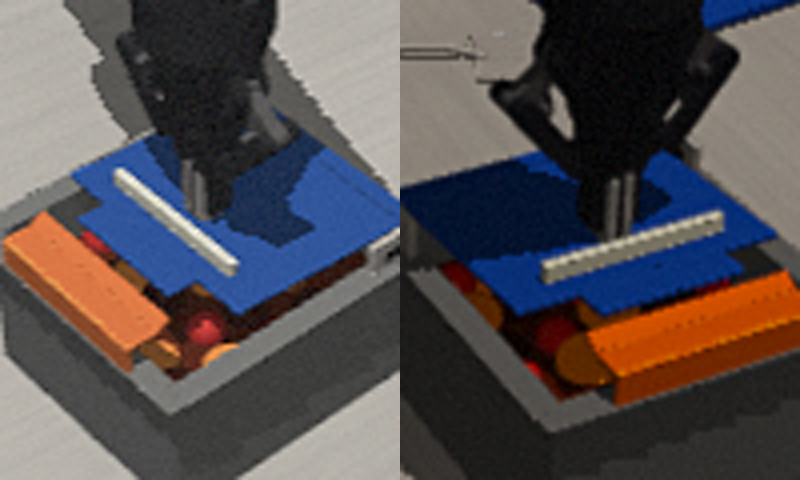

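The cover is nearly flat. The tip is on the hinge side of the white rib (scene crop (205,218), rib (120,175)-(235,270)), and the tongue is clear of the lip. Next I'll press down gently.

Request:
apply_moves:
  deltas:
    - {"jaw": 1,"xyz": [0,0,0.1],"rot": [0,0,0]}
    - {"jaw": 1,"xyz": [0,0,0.1],"rot": [0,0,0]}
    - {"jaw": 1,"xyz": [0,0,0.1],"rot": [0,0,0]}
    - {"jaw": 1,"xyz": [0,0,0.1],"rot": [0,0,0]}
    - {"jaw": 1,"xyz": [0,0,0],"rot": [0,0,0]}
    - {"jaw": 1,"xyz": [0,0,0],"rot": [0,0,0]}
    - {"jaw": 1,"xyz": [0,0,0],"rot": [0,0,0]}
    - {"jaw": 1,"xyz": [0,0,0],"rot": [0,0,0]}
    - {"jaw": 1,"xyz": [0,0,0],"rot": [0,0,0]}
    - {"jaw": 1,"xyz": [0,0,0],"rot": [0,0,0]}

```text
time_s: 9.8
tcp_pos: [0.5283, -0.0234, 0.0832]
eef_rot: [[-0.092, 0.996, 0.0], [0.996, 0.092, 0.0], [0.0, 0.0, -1.0]]
force: [0.6, -0.4, 0.1]
width: 0.0
gripper_force: 0.1
```

Run:
```python
from h import *
from station import ctrl
st(ctrl.sense())
```

```text
t 9.8 pan-frame mm [-0.5  2.2 83.2] F pan [ 0.57 -0.48  0.07] yaw y 5.28 z [ 0.e+00  3.e-04 -1.e+00] w 0.0
```

Request:
apply_moves:
  deltas:
    - {"jaw": 1,"xyz": [0,0,0.1],"rot": [0,0,0]}
    - {"jaw": 1,"xyz": [0,0,0],"rot": [0,0,0]}
    - {"jaw": 1,"xyz": [0,0,0.1],"rot": [0,0,0]}
    - {"jaw": 1,"xyz": [0,0,0],"rot": [0,0,0]}
    - {"jaw": 1,"xyz": [0,0,0.1],"rot": [0,0,0]}
    - {"jaw": 1,"xyz": [0,0,0],"rot": [0,0,0]}
    - {"jaw": 1,"xyz": [0,0,0],"rot": [0,0,0]}
    - {"jaw": 1,"xyz": [0,0,0],"rot": [0,0,0]}
    - {"jaw": 1,"xyz": [0,0,0],"rot": [0,0,0]}
    - {"jaw": 1,"xyz": [0,0,0],"rot": [0,0,0]}

```text
time_s: 10.8
tcp_pos: [0.5282, -0.0234, 0.0803]
eef_rot: [[-0.092, 0.996, -0.0], [0.996, 0.092, 0.0], [0.0, -0.0, -1.0]]
force: [0.0, 0.3, 1.1]
width: -0.0002
gripper_force: 0.2
```

Run:
```python
from h import *
from station import ctrl
st(ctrl.sense())
```

```text
t 10.8 pan-frame mm [-0.6  2.1 80.3] F pan [0.04 0.32 1.12] yaw y 5.28 z [-0.e+00  1.e-04 -1.e+00] w -0.0002
```

Request:
apply_moves:
  deltas:
    - {"jaw": 1,"xyz": [0,0,0.1],"rot": [0,0,0]}
    - {"jaw": 1,"xyz": [0,0,0],"rot": [0,0,0]}
    - {"jaw": 1,"xyz": [0,0,0.1],"rot": [0,0,0]}
    - {"jaw": 1,"xyz": [0,0,0],"rot": [0,0,0]}
    - {"jaw": 1,"xyz": [0,0,0.1],"rot": [0,0,0]}
    - {"jaw": 1,"xyz": [0,0,0],"rot": [0,0,0]}
    - {"jaw": 1,"xyz": [0,0,0],"rot": [0,0,0]}
    - {"jaw": 1,"xyz": [0,0,0],"rot": [0,0,0]}
    - {"jaw": 1,"xyz": [0,0,0],"rot": [0,0,0]}
    - {"jaw": 1,"xyz": [0,0,0],"rot": [0,0,0]}

```text
time_s: 11.8
tcp_pos: [0.5286, -0.0235, 0.0785]
eef_rot: [[-0.092, 0.996, 0.001], [0.996, 0.092, -0.0], [-0.0, 0.001, -1.0]]
force: [-1.9, 0.1, 6.0]
width: -0.0003
gripper_force: 3.3
```

Run:
```python
from h import *
from station import ctrl
st(ctrl.sense())
```

```text
t 11.8 pan-frame mm [-0.2  2.1 78.5] F pan [-1.91  0.29  6.04] yaw y 5.28 z [ 0.0013 -0.     -1.    ] w -0.0003
```

The cover is now firmly down at 6 N. I'll push it across.

Request:
apply_moves:
  deltas:
    - {"jaw": 1,"xyz": [-0.3,0,0.05],"rot": [0,0,0]}
    - {"jaw": 1,"xyz": [-0.3,0,0],"rot": [0,0,0]}
    - {"jaw": 1,"xyz": [-0.3,0,0],"rot": [0,0,0]}
    - {"jaw": 1,"xyz": [-0.3,0,0],"rot": [0,0,0]}
    - {"jaw": 1,"xyz": [-0.3,0,0],"rot": [0,0,0]}
    - {"jaw": 1,"xyz": [-0.3,0,0],"rot": [0,0,0]}
    - {"jaw": 1,"xyz": [-0.2,0,0],"rot": [0,0,0]}
    - {"jaw": 1,"xyz": [0,0,0],"rot": [0,0,0]}
    - {"jaw": 1,"xyz": [0,0,0],"rot": [0,0,0]}
    - {"jaw": 1,"xyz": [0,0,0],"rot": [0,0,0]}

```text
time_s: 12.8
tcp_pos: [0.5302, -0.0417, 0.0782]
eef_rot: [[-0.093, 0.996, 0.001], [0.996, 0.093, 0.003], [0.003, 0.001, -1.0]]
force: [-3.1, 4.1, 8.8]
width: -0.0002
gripper_force: 4.1
```

Run:
```python
from h import *
from station import ctrl
st(ctrl.sense())
```

```text
t 12.8 pan-frame mm [ -0.3 -16.3  78.2] F pan [-2.7   4.35  8.85] yaw y 5.31 z [ 9.e-04  3.e-03 -1.e+00] w -0.0002
```

Request:
apply_moves:
  deltas:
    - {"jaw": 1,"xyz": [-0.3,0,0],"rot": [0,0,0]}
    - {"jaw": 1,"xyz": [-0.3,0,0],"rot": [0,0,0]}
    - {"jaw": 1,"xyz": [-0.3,0,0],"rot": [0,0,0]}
    - {"jaw": 1,"xyz": [-0.3,0,0],"rot": [0,0,0]}
    - {"jaw": 1,"xyz": [-0.3,0,0],"rot": [0,0,0]}
    - {"jaw": 1,"xyz": [-0.2,0,0],"rot": [0,0,0]}
    - {"jaw": 1,"xyz": [-0.2,0,0],"rot": [0,0,0]}
    - {"jaw": 1,"xyz": [0,0,0],"rot": [0,0,0]}
    - {"jaw": 1,"xyz": [0,0,0],"rot": [0,0,0]}
    - {"jaw": 1,"xyz": [0,0,0],"rot": [0,0,0]}

```text
time_s: 13.8
tcp_pos: [0.5328, -0.0605, 0.0782]
eef_rot: [[-0.093, 0.996, 0.003], [0.996, 0.093, 0.003], [0.003, 0.003, -1.0]]
force: [-0.8, 3.7, 6.4]
width: -0.0004
gripper_force: 3.5
```

Run:
```python
from h import *
from station import ctrl
st(ctrl.sense())
```

```text
t 13.8 pan-frame mm [  0.5 -35.2  78.2] F pan [-0.49  3.72  6.38] yaw y 5.32 z [ 0.0026  0.0033 -1.    ] w -0.0004
```

Request:
apply_moves:
  deltas:
    - {"jaw": 1,"xyz": [-0.15,0,0],"rot": [0,0,0]}
    - {"jaw": 1,"xyz": [-0.15,0,0],"rot": [0,0,0]}
    - {"jaw": 1,"xyz": [-0.1,0,0],"rot": [0,0,0]}
    - {"jaw": 1,"xyz": [-0.1,0,0],"rot": [0,0,0]}
    - {"jaw": 1,"xyz": [0,0,0],"rot": [0,0,0]}
    - {"jaw": 1,"xyz": [0,0,0],"rot": [0,0,0]}
    - {"jaw": 1,"xyz": [0,0,0],"rot": [0,0,0]}
    - {"jaw": 1,"xyz": [0,0,0],"rot": [0,0,0]}
    - {"jaw": 1,"xyz": [0,0,0],"rot": [0,0,0]}
    - {"jaw": 1,"xyz": [0,0,0],"rot": [0,0,0]}

```text
time_s: 14.8
tcp_pos: [0.5329, -0.0623, 0.0779]
eef_rot: [[-0.094, 0.996, 0.002], [0.996, 0.094, 0.009], [0.009, 0.003, -1.0]]
force: [-1.2, 11.1, 7.7]
width: 0.0003
gripper_force: 6.8
```

Run:
```python
from h import *
from station import ctrl
import cv2
st(ctrl.sense())
for n in("scene","side"):
    c_=ctrl.read_camera(n)["color"]; cv2.imwrite(f"pics/x_{n}.png",c_[:,:,::-1])
```

```text
t 14.8 pan-frame mm [  0.4 -37.   77.9] F pan [-0.1  11.2   7.67] yaw y 5.38 z [ 0.0018  0.0092 -1.    ] w 0.0003
```

Run:
```python
from h import *
import cv2
for n in("scene","side"):
    im=cv2.imread(f"pics/x_{n}.png")[:,:,::-1]
    for x in(-.04,.04):
        r=[]
        for y in range(-60,-14,2):
            u,v=proj(n,Rp@np.array([x,y/1e3,.12])+c); q=cv2.getRectSubPix(im,(1,1),(float(u),float(v)))[0,0]; 
            if q[0]>130 and q[2]>110: r.append(y)
        print(n,x,"white rib top at y",r)
    for x in (-.07,.07): # hinge-side panel end (shut: y=90-slide-?) and orange lip vs tongue gap
        r=[]
        for y in range(-100,0,2):
            u,v=proj(n,Rp@np.array([x,y/1e3,.11])+c); q=cv2.getRectSubPix(im,(1,1),(float(u),float(v)))[0,0].astype(int)
            if q[2]>q[0]+30: r.append(y)
        print(n,x,"blue panel y from",r[:1],r[-1:])
```

```text
scene -0.04 white rib top at y [-56, -54, -52, -50, -48]
scene 0.04 white rib top at y [-58, -56, -54, -52, -50]
scene -0.07 blue panel y from [-66] [-28]
scene 0.07 blue panel y from [-70] [-2]
side -0.04 white rib top at y [-56, -54, -52, -50]
side 0.04 white rib top at y [-56, -54, -52]
side -0.07 blue panel y from [-70] [-2]
side 0.07 blue panel y from [-68] [-2]
```

Rib top reads y≈-48…-57 mm and the panel end ≈-66…-70 mm, and the force rose to 11 N with no further motion. That matches full slide, so I'll ease the push and lift clear.

Request:
apply_moves:
  deltas:
    - {"jaw": 1,"xyz": [0.15,0,0],"rot": [0,0,0]}
    - {"jaw": 1,"xyz": [0.15,0,-0.1],"rot": [0,0,0]}
    - {"jaw": 1,"xyz": [0,0,-0.3],"rot": [0,0,0]}
    - {"jaw": 1,"xyz": [0,0,-1],"rot": [0,0,0]}
    - {"jaw": 1,"xyz": [0,0,-2],"rot": [0,0,0]}
    - {"jaw": 1,"xyz": [0,0,-3],"rot": [0,0,0]}
    - {"jaw": 1,"xyz": [1,0,-4],"rot": [0,0,0]}
    - {"jaw": 1,"xyz": [2,0,-4],"rot": [0,0,0]}
    - {"jaw": 1,"xyz": [2,-2,-2],"rot": [0,0,0]}
    - {"jaw": 1,"xyz": [2,-2,0],"rot": [0,0,0]}

```text
time_s: 15.9
tcp_pos: [0.4871, 0.0014, 0.2445]
eef_rot: [[-0.091, 0.996, 0.007], [0.996, 0.091, -0.002], [-0.002, 0.007, -1.0]]
force: [0.6, 0.6, 0.0]
width: -0.0001
gripper_force: 0.0
```

Request:
apply_moves:
  deltas:
    - {"jaw": 1,"xyz": [3,-2,0],"rot": [0,0,0]}
    - {"jaw": 1,"xyz": [3,-2,0],"rot": [0,0,0]}
    - {"jaw": 1,"xyz": [3,-2,0],"rot": [0,0,0]}
    - {"jaw": 1,"xyz": [2,0,0],"rot": [0,0,0]}
    - {"jaw": 1,"xyz": [0,0,0],"rot": [0,0,0]}
    - {"jaw": 1,"xyz": [0,0,0],"rot": [0,0,0]}
    - {"jaw": 1,"xyz": [0,0,0],"rot": [0,0,0]}
    - {"jaw": 1,"xyz": [0,0,0],"rot": [0,0,0]}
    - {"jaw": 1,"xyz": [0,0,0],"rot": [0,0,0]}
    - {"jaw": 1,"xyz": [0,0,0],"rot": [0,0,0]}

```text
time_s: 16.9
tcp_pos: [0.4161, 0.1052, 0.2407]
eef_rot: [[-0.091, 0.996, -0.0], [0.996, 0.091, -0.0], [-0.0, -0.0, -1.0]]
force: [0.2, 0.6, -0.7]
width: -0.0003
gripper_force: 0.0
```

Run:
```python
from h import *
from station import ctrl
import cv2
st(ctrl.sense())
a=ctrl.read_camera("scene")["color"]; b=ctrl.read_camera("side")["color"]
for n,im in(("scene",a),("side",b)):
    print(n,"changed px in base/jar/cup:",[(k,int((np.abs(im[y0:y1,x0:x1].astype(int)-C[n]["color"][y0:y1,x0:x1]).max(2)>50).sum())) for k,(x0,y0,x1,y1) in ({"panfront":(240,290,300,330),"jarcup":(155,270,205,365)} if n=="scene" else {"panfront":(290,275,420,320),"jarcup":(340,330,465,410)}).items()])
f=lambda i:cv2.resize(i,(400,480),interpolation=cv2.INTER_CUBIC)
cv2.imwrite("pics/end.png",np.hstack([f(a[200:332,243:353]),f(b[180:312,295:405])])[:,:,::-1])
```

```text
t 16.9 pan-frame mm [-100.1  140.8  240.7] F pan [ 0.27  0.55 -0.71] yaw y 5.22 z [-2.e-04 -1.e-04 -1.e+00] w -0.0003
scene changed px in base/jar/cup: [('panfront', 0), ('jarcup', 0)]
side changed px in base/jar/cup: [('panfront', 11), ('jarcup', 0)]
```

View pics/end.png

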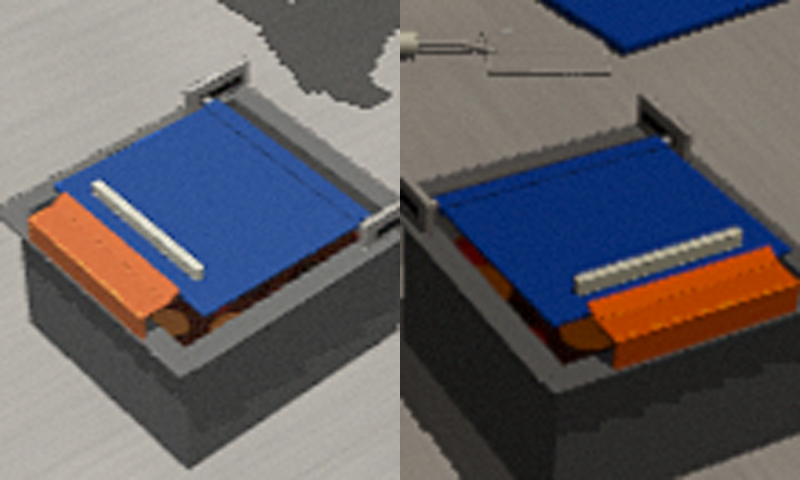

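The cover lies flat with its tongue under the orange lip, and pan, jar and cup are unchanged. I'll do one fine check of the slide, then hand in.

Run:
```python
from h import *
from station import ctrl
import cv2
E=[]
for n in("scene","side"):
    im=ctrl.read_camera(n)["color"].astype(np.float32).min(2)
    for x in np.arange(-.04,.041,.01):
        ys=np.arange(-60,-30,.5); v=[]
        for y in ys:
            p=proj(n,Rp@np.array([x,y/1e3,.12])+c); v.append(cv2.getRectSubPix(im,(1,1),(float(p[0]),float(p[1])))[0,0])
        v=np.array(v); E.append((n,ys[v>(v.max()+v.min())/2].max()))
for n in("scene","side"): print(n,np.median([e for k,e in E if k==n]),"(expected -47 at full slide)")
m=np.median([e for _,e in E])
if m<-45.5: print(ctrl.finish_job())
```

```text
scene -45.5 (expected -47 at full slide)
side -44.5 (expected -47 at full slide)
```

Run:
```python
from h import *
from station import ctrl
import cv2
def edge(n,im,x,z,ys,f):
    v=[]
    for y in ys:
        p=proj(n,Rp@np.array([x,y/1e3,z])+c); v.append(f(cv2.getRectSubPix(im,(1,1),(float(p[0]),float(p[1])))[0,0].astype(float)))
    v=np.array(v); return ys[v>(v.max()+v.min())/2]
for n in("scene","side"):
    for k,im in(("push",cv2.imread(f"pics/x_{n}.png")[:,:,::-1].copy()),("now",ctrl.read_camera(n)["color"])):
        f=im.astype(np.float32)
        print(n,k,"rib edge",[edge(n,f,x,.12,np.arange(-60,-30,.5),min).max() for x in(-.045,-.04,-.035,.035,.04,.045)],
          "lip flare edge z123 (exp -69)",[edge(n,f,x,.123,np.arange(-90,-55,.5),lambda q:q[0]-q[2]).max() for x in(-.04,-.02,.02,.04)],
          "panel end z110 (exp -66)",[edge(n,f,x,.11,np.arange(-85,-50,.5),lambda q:q[2]-q[0]).min() for x in(-.066,.066)])
```

```text
scene push rib edge [np.float64(-48.0), np.float64(-48.0), np.float64(-48.5), np.float64(-49.0), np.float64(-49.5), np.float64(-49.0)] lip flare edge z123 (exp -69) [np.float64(-55.5), np.float64(-70.0), np.float64(-70.5), np.float64(-71.0)] panel end z110 (exp -66) [np.float64(-67.0), np.float64(-70.0)]
scene now rib edge [np.float64(-45.5), np.float64(-45.5), np.float64(-45.5), np.float64(-46.5), np.float64(-46.5), np.float64(-46.5)] lip flare edge z123 (exp -69) [np.float64(-70.0), np.float64(-70.0), np.float64(-70.5), np.float64(-71.0)] panel end z110 (exp -66) [np.float64(-63.0), np.float64(-67.5)]
side push rib edge [np.float64(-49.0), np.float64(-48.5), np.float64(-49.0), np.float64(-50.0), np.float64(-49.5), np.float64(-50.0)] lip flare edge z123 (exp -69) [np.float64(-71.0), np.float64(-71.5), np.float64(-71.5), np.float64(-72.0)] panel end z110 (exp -66) [np.float64(-70.5), np.float64(-71.5)]
side now rib edge [np.float64(-43.5), np.float64(-44.0), np.float64(-44.0), np.float64(-45.0), np.float64(-45.0), np.float64(-45.0)] lip flare edge z123 (exp -69) [np.float64(-70.5), np.float64(-71.0), np.float64(-71.5), np.float64(-72.0)] panel end z110 (exp -66) [np.float64(-65.0), np.float64(-66.5)]
```

In the two views the rib edge shifted 2.6 and 4.8 mm since the push. Solving those gives a 3.3 mm rise, which is the spring lifting the tongue against the lip roof, and only about 0.3 mm of back-slide. While pushed, the rib sat at -47 mm relative to the measured lip edge, which is full slide. The tongue is home, so I'm handing in.

```bash
python3 -c "
from station import ctrl
print(ctrl.finish_job())"
```

```text
the job is handed in; nothing more can be done
None
```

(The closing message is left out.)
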